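# Mark a torch at the dot-marking station

### The job

Mark the torch with the orange bands: lay it lengthways in the carrier's white V cradle (either end first) and let go, then slide the carrier along its channel, without lifting it out, in under the blue marking head until it meets the far stop. Press the yellow pedal right down to its stop and hold it there for a second, let it come up, then slide the carrier with its torch all the way back to the yellow stop at the open end of the channel and let go. Leave the other torches and the other things on the bench where they are.

Things in the scene. Friction and masses are not known exactly. Their poses are not given: they have to be found in the camera images.
- torch_orange: The torch to mark: black, lying, an orange band round tail and head; in any of the tray's 3 places. Barrel dia 26 mm, head dia 32 (last 20 mm), length 110. Origin on its axis, 50 mm from the tail end, y towards the head; 120 g. In the tray its axis is 30 mm above the table, the tray floor 6 mm. White saddles 10 mm wide hold it 25 mm either side of the origin: grip across the barrel between them.
- torch_blue: A bystander: the same torch with blue bands, in another place of the tray (places are 80 mm apart).
- torch_plain: A bystander: the same torch with silver bands, in another place of the tray.
- tray: White plastic tray, fixed, 260 x 120 mm, three torch places at -80, 0 and +80 mm along its x axis, the torches lying along its y axis. Origin at the centre of its underside.
- station: Fixed station: white plate 350 (x) x 124 mm; two rails, tops 24 mm above the table, form a 72 mm wide channel along x. Origin under its centre. Grey portal over the channel from x = 77 to 127 mm, 156 wide; underside 72 mm up (marking tip 66), beam top 102, blue head to 221. Carrier origin at x = +64 mm against the steel far stop (+x end), at -65 against the yellow stop (open end).
- carrier: Black carrier, loose in the channel (3 mm play each side), 190 x 66 x 12 mm, 0.4 kg, with a white V cradle at its portal end and a red handle at the other. Origin at the centre of its underside, 10 mm above the table; x along the channel towards the portal. Starts 0 to 40 mm from the yellow stop.
- cradle (a point): Where a seated torch's origin belongs: 40 mm ahead (+x) of the carrier's centre, 45 mm above the table. Two white V saddles 25 mm either side of it along x, each 10 mm wide, 38 mm across, tops 44 mm above the table; the deck between them is 22 mm above the table. The torch lies along the carrier's x.
- handle (a point): Grip point of the red upright handle of the carrier, 54 mm above the table: a block 30 mm along the carrier's x axis, 14 mm across it (grip it across), its top 70 mm above the table. It is 65 mm behind the carrier's centre and stays outside the portal.
- pedal_base: Base of the pedal, fixed, 150 x 90 mm steel plate 8 mm thick, origin at the centre of its underside. The hinge is along its y axis at x = +52 mm, 45 mm high; the near edge of the pedal (-x) goes down.
- pedal (a joint): Angle of the sprung yellow pedal: 0 up, 0.30 rad fully down at its stop. It springs back by itself. Takes about 12 N at the pressing point.
- pedal_pad (a point): Pressing point, on top of the pedal's black rubber pad 90 mm from the hinge (moves with the pedal): 68 mm above the table when up, about 41 mm when fully down. The pad is 80 x 60 mm.
- solvent_bottle: A bystander: white square dispenser bottle with a steel cap, 62 x 62 x 125 mm, origin under its centre.
- lens_ring_a: A bystander: black ring, 36 mm diameter, 22 mm high, origin under its centre.
- lens_ring_b: A bystander: aluminium ring, 36 mm diameter, 22 mm high, origin under its centre.
- screwdriver: A bystander: red-handled screwdriver lying on the bench.
- screw_dish: A bystander: aluminium dish, 90 mm diameter, 25 mm high, origin under its centre.
Things that resemble listed ones, but are neither listed nor needed, are in the scene too. What is shaped like the torch_orange but brown or turquoise is not meant.

How it is judged (in metres and radians):
On the way, in this order (a step that is already met when the one before it is completed fails the run):
1. the orange-banded torch lies in the carrier's cradle, let go (x of torch_orange in the frame of cradle between -0.012 and 0.012 m and y of torch_orange in the frame of cradle between -0.005 and 0.005 m and z of torch_orange in the frame of cradle between -0.005 and 0.006 m and angle between the y axis of torch_orange and the x axis of carrier, either way round below 0.12 rad and contact force between the fingers and torch_orange below 0.3 N), for 0.2 s.
2. the carrier with the torch in its cradle is in under the marking head, against the far stop (within 7 mm) (x of torch_orange in the frame of cradle between -0.012 and 0.012 m and y of torch_orange in the frame of cradle between -0.005 and 0.005 m and z of torch_orange in the frame of cradle between -0.005 and 0.006 m and angle between the y axis of torch_orange and the x axis of carrier, either way round below 0.12 rad and x of carrier in the frame of station above 0.057 m), for 0.2 s.
3. the pedal is held right down (over 0.27 rad) for 0.5 s with the carrier at the far stop (all of step 2 and value of joint pedal above 0.27 rad), for 0.5 s.
At the end, for the whole second after the job is handed in: The carrier is back at the yellow stop (within 7 mm), flat in its channel and at rest, the orange-banded torch lies in its cradle (within 12 mm lengthways, 5 mm sideways and in height, within 7 degrees of the carrier's line), and the pedal is up (x of torch_orange in the frame of cradle between -0.012 and 0.012 m and y of torch_orange in the frame of cradle between -0.005 and 0.005 m and z of torch_orange in the frame of cradle between -0.005 and 0.006 m and angle between the y axis of torch_orange and the x axis of carrier, either way round below 0.12 rad and x of carrier in the frame of station below -0.058 m and z of carrier in the frame of station below 0.014 m and value of joint pedal below 0.04 rad and linear speed of each of carrier, torch_orange below 0.01 m/s); the robot touches nothing.
It fails at once if the carrier is lifted out of its channel (raised more than 10 mm) or tipped more than 0.15 rad (z of carrier in the frame of station above 0.02 m or angle between carrier's own z axis and vertical above 0.15 rad).
It fails at once if another torch or another thing on the bench is moved by more than 30 mm (distance of any of torch_blue, torch_plain, solvent_bottle, lens_ring_a, lens_ring_b, screwdriver, screw_dish from where it was at the start of the episode above 0.03 m).
It also fails if it takes over 72 s, if anything falls off the work surface, if the arm or the gripper's body presses on something with over 40 N, if the wrist force passes 120 N, or if a joint passes its speed limit or range.

### The arm

A 6-joint arm with a two-finger parallel gripper is mounted at the origin on the work surface. World frame = base frame: x ahead of the robot, y to its left, z up, the work surface at z = 0. Lengths are in mm, angles in rad, forces in N, time in s.
With the tool pointing down it reaches from about 350 to 725 mm from the base axis. Payload 6 kg.
Tool frame: the origin (TCP) lies at the very end of the fingers, on their centre line; the grasp point (between the pads) lies 19 mm behind it; x points along the fingers, y is the direction in which the jaws open and shut, and the axes are right-handed (so a half turn about x gives the same grasp; the last joint's range is limited). The gripper opens to 85 mm and grips with 20 to 120 N. Pads are 22 mm wide; open, the fingers measure 114 mm over their backs; the gripper's body (76 mm by 85 mm) begins 54 mm behind the grasp point. The pads swing forward as they close: fully open they stand 13 mm farther back than shut.
Start: joints at [1.631, 0.04, 0.085, 0, -1.615, -0.334], TCP at [162.209, 577.635, 231.261] pointing down, gripper open.
Joint ranges: [-2.56, 2.56], [-1.29, 2.01], [-1.08, 1.49], [-3.29, 1.98], [-2.81, -0.18], [-2.99, 2.99]. Speed limits (rad/s): [2.57, 2.57, 3.01, 3.14, 3.14, 3.14].

### API

Orientations are given as a unit quaternion [w, x, y, z].
In Python, from plant import observe, get_image, sign_off, recognise, outline_of gives the robot as it stands.
- The arm moves only by the shell command python3 -m inch 'ROWS'. ROWS is a JSON object of lists of equal length, an entry for each row: "gripper": the closure, from 0 (fully open) to 1 (shut); "dp": the shift along the tool's x, y, z in mm, a list of three; "twist": the turn about the tool's x in rad. A call has 1 to 20 rows; each row shifts and turns the pose as measured when the row begins, along the tool's axes as they then stand; what a row does not reach is not made up. A row lasts 1/8 s, in which the tool goes at most 62.5 mm and 10.7 degrees, less where a joint would pass 70% of its speed; a pose out of reach is approached as far as the arm can. A call is refused whole if a number of a shift passes 62.5 or a number of a turn 0.188, either way. A call with a gripper value outside its range is refused whole. The fingers move at their own pace and stop on an object; the grip force is fixed at half the most. Time passes only in rows, so rows that do not move let the fingers close. It gives the time, the measured TCP pose, the force and the opening at its end, in the units of the state.
- observe(): the state, without advancing time (a new reading comes with each control period).
- get_image(name): name is "scene" or "side" or "wrist"; returns a dict with "image" (420x560x3 uint8, blue, green, red), "range_z" (420x560 float32, mm along the optical axis (not along the pixel's ray), 0 where there is no reading), "fx", "fy", "cx", "cy" (pixels), "world_to_cam" (4x4, takes a point from world to camera coordinates). Camera axes: x right, y down, z forward; pixel columns grow to the right and rows downward; lengths in mm; the calibration is good to about 2 mm. A picture is of the moment at which its call begins.
- sign_off(): hands the job in, once; it reports no verdict.
Trained networks look in a picture, given as the dict that the camera call returned (one of the last four; its "shot" number tells which), for a name from the list of things; names that differ only in an ending like _2 or _b are one class to them, and where a whole thing is asked for, a point or a joint stands for the part that bears it (a point fixed in the world has none). Each returns a list of dicts, best first, with "conf" (0 to 1); they miss things now and then, are a little off and sometimes report something else, mostly with a low value. They report only what shows in the picture. A call takes as long as a camera call. They do not tell look-alikes from the thing itself.
- recognise(picture, target): "centre" ([column, row] in pixels, amid what is visible of it).
- outline_of(picture, target): "mask" (420x560 bool, what is visible of it) and "centre" ([column, row] in pixels, amid what is visible of it).
The state is a dict: "t": time; "joints": joint angles; "joint_vel": joint speeds; "effort": joint torques, N m; "tool_pos": TCP position; "tcp_rot": TCP orientation; "ft_force": force on the tool from outside, world axes, zero at the start; "torque": the same for the moment, N m; "width": finger opening in mm.
Only numpy, scipy, OpenCV 4.12 (cv2) and the standard library are available. Lean on these libraries where they do the work, as an engineer would, in place of code of your own. Each camera call takes 0.05 s, during which the arm holds its last target. There are 200 camera calls.

## Working session

There is one attempt and no reset: what is moved stays moved. The work goes in short steps, Python scripts to look and compute and a shell command to move; the robot and the scene stay as the last step left them, time stands still between calls to the robot, and variables do not carry over. Pictures are saved under pics/ and viewed, on a budget of 10 in all, crops included, one or two more only if the job needs it, and the job is handed in when it is done.

```bash
mkdir -p pics; ls; python3 - <<'E'
from plant import *
import cv2,numpy as np
s=observe();print(s)
a=get_image("scene");b=get_image("side")
cv2.imwrite("pics/scene1.png",a["image"]);cv2.imwrite("pics/side1.png",b["image"])
for p in(a,b):print(p["fx"],p["cx"],p["cy"],np.round(p["world_to_cam"],3).tolist())
E
```

```text
pics
{'t': 0.0, 'joints': array([ 1.63069214e+00,  4.08142383e-02,  8.37998304e-02, -4.66728890e-04,
       -1.61550192e+00, -3.33716160e-01]), 'joint_vel': array([-0.00039441, -0.00062624,  0.00261551, -0.00033722, -0.00060329,
        0.00199778]), 'effort': array([ 5.27592783e-04, -3.68202603e+01,  3.47418523e+01,  6.93275660e+00,
       -5.44443727e-03,  6.11344575e-06]), 'tool_pos': array([162.06861219, 577.3519238 , 230.27084911]), 'tcp_rot': array([ 0.09587214, -0.70044793,  0.09712936,  0.70053345]), 'ft_force': array([-0.33675375, -0.40017603,  0.21093498]), 'torque': array([ 0.00650855,  0.04329907, -0.01145634]), 'width': 85.48292496299635}
464.93488736721827 279.7008798169835 207.25642014669756 [[-0.85, 0.527, 0.0, 458.615], [0.444, 0.717, -0.537, -134.286], [-0.283, -0.456, -0.844, 1443.681], [0.0, 0.0, 0.0, 1.0]]
387.73589819964445 287.3865143160165 215.5905036895959 [[0.977, -0.211, -0.001, -511.154], [-0.15, -0.691, -0.707, 91.655], [0.149, 0.692, -0.707, 959.228], [0.0, 0.0, 0.0, 1.0]]
```

View pics/scene1.png

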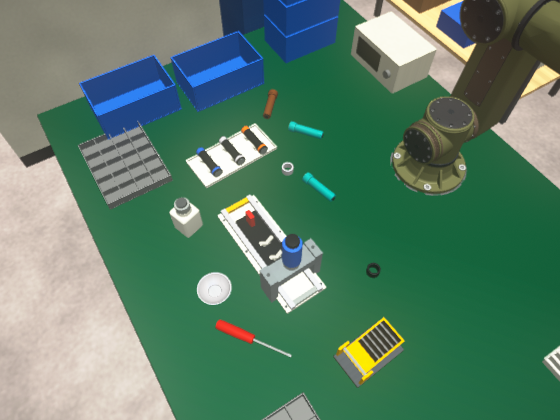

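View pics/side1.png

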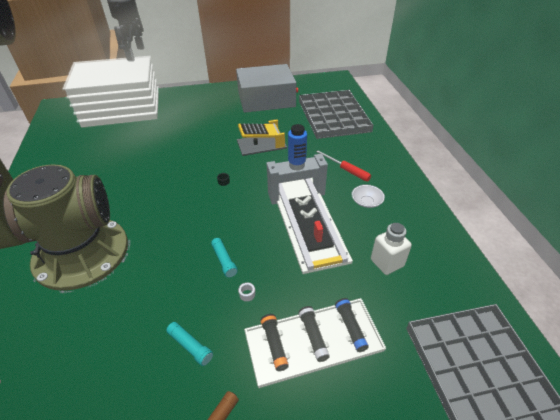

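Scene picture: orange-banded torch at (255,138), with silver at (232,150) and blue at (208,162) beside it in the tray. Look-alikes are brown (270,102) and turquoise (306,129), (319,186). Carrier handle is at (250,217), cradle (268,245), portal (291,265), pedal (370,350). The side picture agrees: orange torch (273,342), handle (319,232), pedal (262,135). I choose the orange torch in the tray and now measure.

```bash
cat > h.py <<'E'
import cv2,numpy as np
from plant import *
def cloud(p,mask):
    v,u=np.nonzero(mask&(p["range_z"]>0));z=p["range_z"][v,u]
    c=np.c_[(u-p["cx"])/p["fx"]*z,(v-p["cy"])/p["fy"]*z,z]
    T=np.linalg.inv(p["world_to_cam"]);return c@T[:3,:3].T+T[:3,3]
def hsv(p,lo,hi):return cv2.inRange(cv2.cvtColor(p["image"],cv2.COLOR_BGR2HSV),lo,hi)>0
def near(m,u,v,r):
    o=np.zeros_like(m);o[max(0,v-r):v+r,max(0,u-r):u+r]=1;return m&o
def desc(n,P):
    if len(P)<5:print(n,"few");return
    xy=P[:,:2].astype(np.float32);r=cv2.minAreaRect(xy)
    d=np.linalg.svd(xy-xy.mean(0),full_matrices=False)[2][0]
    print(n,len(P),"med",np.round(np.median(P,0)),"z5,95",np.round(np.percentile(P[:,2],[5,95])),"rect",np.round(r[0]),np.round(r[1]),round(r[2],1),"pca deg",round(np.degrees(np.arctan2(d[1],d[0])),1))
E
python3 - <<'E'
from h import *
for cam in("scene","side"):
    p=get_image(cam);print(cam)
    for n in("torch_orange","torch_blue","torch_plain","tray","station","carrier","handle","pedal_pad","pedal_base","solvent_bottle","screw_dish"):
        for o in outline_of(p,n)[:3]:
            print(np.round(o["centre"]),round(o["conf"],2),end=" ");desc(n,cloud(p,o["mask"]))
    C=[("orange1",(255,138),(250,130)),]
    u,v=(255,138) if cam=="scene" else (273,342)
    m=near(hsv(p,(5,150,120),(18,255,255)),u,v,32)
    n_,l,s,c=cv2.connectedComponentsWithStats(m.astype(np.uint8))
    for i in range(1,n_):
        if s[i,4]>6:desc("oband",cloud(p,l==i))
    u,v=(250,217) if cam=="scene" else (319,232)
    Q=cloud(p,near(hsv(p,(0,150,80),(5,255,255))|hsv(p,(174,150,80),(180,255,255)),u,v,25));desc("red",Q);desc("redtop",Q[Q[:,2]>66])
    u,v=(237,206) if cam=="scene" else (327,261)
    desc("ystop",cloud(p,near(hsv(p,(20,150,120),(32,255,255)),u,v,25)))
E
```

```text
scene
[318. 186.] 0.87 torch_orange 264 med [349. -99.  25.] z5,95 [17. 31.] rect [346. -96.] [ 25. 109.] 17.1 pca deg 106.2
[271.  99.] 0.78 torch_orange 199 med [ 289. -466.   25.] z5,95 [15. 32.] rect [ 297. -465.] [118.  34.] 44.0 pca deg 45.5
[306. 131.] 0.71 torch_orange 310 med [ 259. -302.   23.] z5,95 [ 6. 31.] rect [ 249. -314.] [ 56. 125.] 38.7 pca deg 128.2
[212. 162.] 0.84 torch_blue 309 med [ 585. -330.   40.] z5,95 [25. 47.] rect [ 580. -341.] [ 33. 115.] 1.3 pca deg 94.2
[233. 152.] 0.74 torch_plain 246 med [ 505. -332.   41.] z5,95 [31. 46.] rect [ 505. -343.] [ 28. 116.] 4.4 pca deg 94.1
[227. 159.] 0.85 tray 1857 med [ 524. -346.    7.] z5,95 [ 2. 24.] rect [ 501. -348.] [264. 127.] 3.7 pca deg 4.6
[280. 261.] 0.86 station 4826 med [584. 108.  24.] z5,95 [  7. 204.] rect [555.  -1.] [198. 351.] 2.9 pca deg 93.2
[185. 218.] 0.43 station 859 med [ 733. -169.   80.] z5,95 [ 12. 124.] rect [ 720. -206.] [91. 96.] 16.5 pca deg -15.8
[258. 237.] 0.59 carrier 1237 med [581. -40.  22.] z5,95 [18. 52.] rect [577. -39.] [ 67. 167.] 2.9 pca deg 91.6
[261. 236.] 0.8 handle 128
[... 3381 characters left out ...]
95.] 0.61 screw_dish 548 med [763.  37.  13.] z5,95 [ 3. 24.] rect [756.  27.] [86. 86.] 63.5 pca deg -10.7
[304. 193.] 0.34 screw_dish 5089 med [567.  76.  23.] z5,95 [  6. 194.] rect [584. 145.] [656. 180.] 84.4 pca deg -88.3
oband 46 med [ 416. -301.   43.] z5,95 [37. 47.] rect [ 418. -302.] [29.  7.] 2.1 pca deg -176.5
oband 68 med [ 423. -393.   41.] z5,95 [37. 43.] rect [ 424. -393.] [20. 12.] 7.8 pca deg -176.1
red 54 med [578. -97.  68.] z5,95 [64. 70.] rect [578. -95.] [13. 27.] 1.2 pca deg -88.8
redtop 48 med [578. -95.  68.] z5,95 [66. 70.] rect [578. -95.] [13. 27.] 1.2 pca deg -87.9
ystop 135 med [ 583. -170.   20.] z5,95 [16. 23.] rect [ 583. -169.] [66. 13.] 4.2 pca deg -176.8
```

```bash
cat >> h.py <<'E'
from scipy.spatial.transform import Rotation as Ro
def go(target,yaw=None):
    """print the tool-frame shift to world target, and the twist bringing tool y to yaw deg (mod 180)"""
    s=observe();q=s["tcp_rot"];R=Ro.from_quat(np.r_[q[1:],q[0]]).as_matrix()
    d=R.T@(np.array(target)-s["tool_pos"]);y=np.degrees(np.arctan2(R[1,1],R[0,1]))
    print("t",round(s["t"],2),"pos",np.round(s["tool_pos"],1),"xax",np.round(R[:,0],3),"y yaw",round(y,2),"j6",round(s["joints"][5],2),"w",round(s["width"],1),"F",np.round(s["ft_force"],1))
    print("dp",np.round(d,1),"len",round(np.linalg.norm(d)))
    if yaw is not None:
        e=(yaw-y+90)%180-90;print("twist",round(-np.radians(e),3))
E
python3 -c "
from h import *
go([422,-354,200],4.3);go([450,300,230])"
```

```text
t 1.3 pos [162.2 577.6 231.3] xax [ 0. -0. -1.] y yaw -105.69 j6 -0.33 w 85.4 F [-0.5 -0.5  0.1]
dp [  31.4  826.7 -502. ] len 968
twist 1.222
t 1.3 pos [162.2 577.6 231.3] xax [ 0. -0. -1.] y yaw -105.69 j6 -0.33 w 85.4 F [-0.5 -0.5  0.1]
dp [   1.3  189.5 -352.1] len 400
```

```bash
python3 -m inch '{"gripper":[0.2,0.2,0.2,0.2,0.2,0.2,0.2,0.2,0.2,0.2,0.2,0.2,0.2,0.2],"dp":[[0,0,0],[0,0,0],[0,0,0],[0,0,0],[0,0,0],[0,0,0],[0,0,0],[0,-38,-42],[0,-38,-42],[0,-38,-42],[0,-38,-42],[0,-38,-42],[0,-38,-42],[0,-38,-42]],"twist":[0.175,0.175,0.175,0.175,0.175,0.175,0.175,0,0,0,0,0,0,0]}'
python3 -c "
from h import *
go([422,-354,170],4.3)"
```

```text
t: 3.05
tool_pos: [442.5, 285.8, 231.2]
tcp_rot: [-0.491, 0.51, -0.49, -0.509]
ft_force: [1.6, 1.6, 0.3]
width: 68.9
t 3.05 pos [442.5 285.8 231.2] xax [ 0.001  0.    -1.   ] y yaw -177.86 j6 -0.92 w 68.9 F [1.6 1.6 0.3]
dp [  61.    44.4 -638.6] len 643
twist -0.038
```

```bash
python3 -m inch '{"gripper":[0.2,0.2,0.2,0.2,0.2,0.2,0.2,0.2,0.2,0.2,0.2,0.2,0.2,0.2],"dp":[[0,4,-53],[0,4,-53],[0,4,-53],[0,4,-53],[0,4,-53],[0,4,-53],[0,4,-53],[0,4,-53],[0,4,-53],[0,4,-53],[0,4,-53],[0,0,-50],[30,0,0],[30,0,0]],"twist":[-0.038,0,0,0,0,0,0,0,0,0,0,0,0,0]}'
python3 - <<'E'
from h import *
go([422,-354,170],4.3)
p=get_image("wrist");cv2.imwrite("pics/w1.png",p["image"])
m=hsv(p,(5,150,100),(18,255,255));n,l,s,c=cv2.connectedComponentsWithStats(m.astype(np.uint8))
for i in range(1,n):
    if s[i,4]>40:print(c[i]);desc("ob",cloud(p,l==i))
E
```

```text
t: 4.8
tool_pos: [443.2, -374.8, 173.5]
tcp_rot: [-0.484, 0.521, -0.48, -0.514]
ft_force: [-1.1, -0.2, -0.7]
width: 68.6
t 4.8 pos [ 443.2 -374.8  173.5] xax [ 0.011 -0.003 -1.   ] y yaw -175.97 j6 0.43 w 68.6 F [-1.1 -0.2 -0.7]
dp [ 3.3 19.7 22.3] len 30
twist -0.005
[552.98536585  46.37073171]
ob 205 med [ 268. -497.   30.] z5,95 [28. 31.] rect [ 269. -496.] [10. 18.] 14.5 pca deg 109.1
[492.74836601  97.09738562]
ob 1521 med [ 300. -460.   25.] z5,95 [23. 27.] rect [ 300. -459.] [88. 16.] 46.3 pca deg 47.8
[314.04891304 175.20471014]
ob 550 med [ 427. -396.   41.] z5,95 [35. 43.] rect [ 427. -396.] [25. 13.] 4.2 pca deg -174.7
[312.42121212 283.47878788]
ob 329 med [ 420. -304.   43.] z5,95 [36. 46.] rect [ 420. -304.] [31.  9.] 5.0 pca deg -174.2
```

View pics/w1.png

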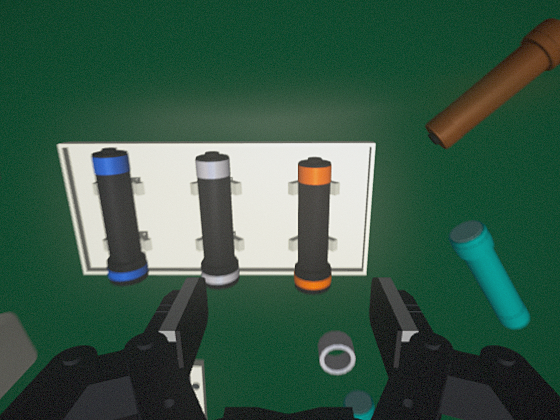

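Wrist picture: the torch with orange bands (tail 314,175; head 312,283) lies in the tray's right place. Its saddles are at rows 187 and 242, silver is at column 217 and blue at 120. The brown and turquoise ones lie outside the tray. The choice is confirmed.

```bash
python3 -m inch '{"gripper":[0.3,0.3,0.3,0.3,0.3],"dp":[[0,18,22],[0,0,0],[35,0,0],[35,0,0],[30,0,0]],"twist":[0,0,0,0,0]}'
python3 - <<'E'
from h import *
go([423.5,-354.5,15],4.3)
p=get_image("wrist")
m=hsv(p,(5,150,100),(18,255,255));n,l,s,c=cv2.connectedComponentsWithStats(m.astype(np.uint8))
for i in range(1,n):
    if s[i,4]>40:print(c[i]);desc("ob",cloud(p,l==i))
E
```

```text
t: 5.48
tool_pos: [425.2, -353.9, 71.3]
tcp_rot: [-0.484, 0.521, -0.48, -0.514]
ft_force: [0.5, 0.0, 0.5]
width: 59.8
t 5.47 pos [ 425.2 -353.9   71.3] xax [ 0.011 -0.004 -1.   ] y yaw -175.9 j6 0.4 w 59.8 F [0.5 0.  0.5]
dp [56.2  2.3 -0.2] len 56
twist -0.004
[524.06328321  97.01503759]
ob 1590 med [ 319. -440.   25.] z5,95 [23. 26.] rect [ 317. -441.] [41. 16.] 44.7 pca deg 50.6
[294.         180.33994126]
ob 1355 med [ 426. -395.   41.] z5,95 [35. 43.] rect [ 426. -395.] [25. 14.] 4.0 pca deg -175.3
[293.89050132 342.11081794]
ob 757 med [ 419. -305.   43.] z5,95 [36. 46.] rect [ 419. -304.] [31. 10.] 6.1 pca deg -174.8
```

```bash
python3 -m inch '{"gripper":[0.3,0.3,0.3,1,1,1,1,1],"dp":[[28,3,0],[28,0,0],[0,0,0],[0,0,0],[0,0,0],[0,0,0],[0,0,0],[0,0,0]],"twist":[0,0,0,0,0,0,0,0]}'
python3 -c "
from h import *
go([423,-354.5,15],4.3)"
```

```text
t: 6.52
tool_pos: [424.3, -355.1, 17.8]
tcp_rot: [-0.483, 0.522, -0.48, -0.514]
ft_force: [0.4, 0.0, -1.3]
width: 24.4
t 6.53 pos [ 424.3 -355.1   17.8] xax [ 0.012 -0.005 -1.   ] y yaw -175.84 j6 0.41 w 24.4 F [ 0.4  0.  -1.3]
dp [2.8 1.3 0.7] len 3
twist -0.002
```

```bash
python3 -m inch '{"gripper":[1,1,1,1,1,1,1,1,1,1,1,1],"dp":[[-20,0,0],[-40,0,0],[-50,0,0],[-30,0,0],[0,-22,42],[0,-22,42],[0,-22,42],[0,-22,42],[0,-22,42],[0,-22,42],[0,-22,42],[0,0,0]],"twist":[0,0,0,0,0,0,0,0,0.028,0,0,0]}'
python3 - <<'E'
from h import *
go([574.5,10.5,80],2.6)
for cam in("scene","side"):
    p=get_image(cam)
    u,v=(250,217) if cam=="scene" else (319,232)
    Q=cloud(p,near(hsv(p,(0,150,80),(5,255,255))|hsv(p,(174,150,80),(180,255,255)),u,v,25));desc("redtop",Q[Q[:,2]>66])
    for o in outline_of(p,"carrier")[:1]:desc("car",cloud(p,o["mask"]))
    cv2.imwrite(f"pics/{cam}2.png",p["image"])
E
```

```text
t: 8.02
tool_pos: [561.5, -41.3, 163.0]
tcp_rot: [-0.492, 0.515, -0.487, -0.506]
ft_force: [-0.3, 0.1, -1.2]
width: 24.4
t 8.03 pos [561.5 -41.3 163. ] xax [ 0.014 -0.003 -1.   ] y yaw -177.62 j6 -0.25 w 24.4 F [-0.3  0.1 -1.2]
dp [ 83.1 -14.   51.5] len 99
twist -0.004
redtop 41 med [580. -94.  69.] z5,95 [67. 73.] rect [579. -93.] [13. 26.] 1.4 pca deg 87.0
car 1285 med [582. -38.  22.] z5,95 [18. 64.] rect [577. -19.] [238.  79.] 88.0 pca deg 91.2
redtop 44 med [579. -97.  69.] z5,95 [67. 70.] rect [579. -94.] [11. 28.] 0.4 pca deg -89.0
car 1441 med [573. -45.  21.] z5,95 [17. 58.] rect [576. -23.] [ 74. 206.] 2.4 pca deg -87.4
```

View pics/side2.png

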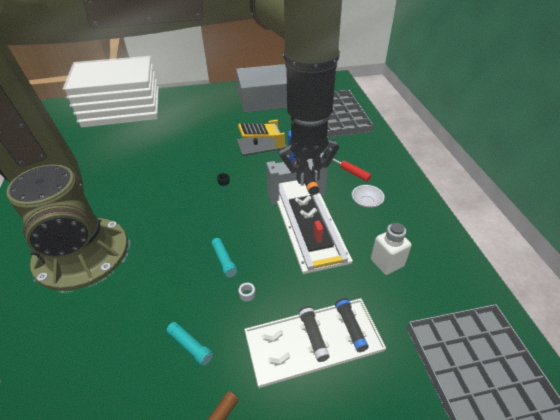

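Side picture: the torch is held in the gripper at (310,180), the empty tray place is at (275,347), and the white V saddles are visible at (304,201) and (309,213). Now I refine the cradle position from the saddles.

```bash
python3 - <<'E'
from h import *
for cam in("scene","side","wrist"):
    p=get_image(cam);P=cloud(p,hsv(p,(0,0,110),(180,60,255)))
    for lo,hi in((-35,3),(8,50)):
        Q=P[(abs(P[:,0]-575)<27)&(P[:,1]>lo)&(P[:,1]<hi)&(P[:,2]>32)&(P[:,2]<50)]
        desc(cam,Q)
        if len(Q)>5:print(" x,y ranges",np.round(np.percentile(Q[:,0],[2,98])),np.round(np.percentile(Q[:,1],[2,50,98])))
    P=cloud(p,np.ones((420,560),bool))
    Q=P[(P[:,2]>20)&(P[:,2]<28)&(P[:,1]<60)&(P[:,1]>-150)&(abs(P[:,0]-577)<60)]
    for y in(-120,-80,-40):
        R=Q[abs(Q[:,1]-y)<8];h=np.sort(R[:,0]); 
        if len(h)>5:print("  rail x at",y,np.round(np.percentile(h,[1,99])))
E
```

```text
scene 47 med [569. -13.  39.] z5,95 [32. 44.] rect [575. -14.] [44. 11.] 2.7 pca deg 2.6
 x,y ranges [555. 596.] [-19. -13.  -9.]
scene 42 med [579.  37.  39.] z5,95 [33. 44.] rect [575.  36.] [37. 12.] 0.6 pca deg 3.5
 x,y ranges [558. 593.] [30. 37. 42.]
  rail x at -120 [536. 631.]
  rail x at -80 [531. 627.]
  rail x at -40 [528. 626.]
side 47 med [583. -16.  37.] z5,95 [32. 43.] rect [575. -13.] [41. 13.] 1.4 pca deg -178.5
 x,y ranges [555. 596.] [-20. -16.  -9.]
side 41 med [579.  33.  37.] z5,95 [32. 42.] rect [572.  36.] [41. 11.] 4.0 pca deg -177.4
 x,y ranges [553. 592.] [30. 33. 40.]
  rail x at -120 [530. 630.]
  rail x at -80 [529. 627.]
  rail x at -40 [527. 627.]
wrist 125 med [592. -15.  41.] z5,95 [38. 43.] rect [593. -15.] [10.  8.] 90.0 pca deg 96.4
 x,y ranges [589. 597.] [-20. -15. -10.]
wrist few
  rail x at -120 [531. 630.]
  rail x at -80 [529. 628.]
  rail x at -40 [527. 626.]
```

```bash
python3 -m inch '{"gripper":[1,1,1,1,1,1],"dp":[[0,-7,26],[0,-7,26],[45,0,0],[40,0,0],[0,0,0],[0,0,0]],"twist":[0,0,0,0,0,0]}'
python3 - <<'E'
from h import *
go([574.4,10.5,33.5],2.6)
for c in("side","wrist"):
    p=get_image(c);m=hsv(p,(5,150,100),(18,255,255));n,l,s,c=cv2.connectedComponentsWithStats(m.astype(np.uint8))
    for i in range(1,n):
        P=cloud(p,l==i)
        if s[i,4]>8 and len(P) and abs(P[:,0].mean()-575)<60:desc("ob",P)
E
```

```text
t: 9.12
tool_pos: [575.5, 4.6, 81.1]
tcp_rot: [-0.497, 0.514, -0.488, -0.501]
ft_force: [0.9, 0.1, -0.4]
width: 24.0
t 9.12 pos [575.5   4.6  81.1] xax [ 0.021 -0.003 -1.   ] y yaw -178.27 j6 -0.34 w 24.0 F [ 0.9  0.1 -0.4]
dp [47.6  1.9  6.1] len 48
twist -0.015
ob 37 med [571. -36. 106.] z5,95 [100. 109.] rect [572. -33.] [18. 15.] 10.9 pca deg 9.7
ob 2639 med [576. -36. 106.] z5,95 [100. 108.] rect [580. -19.] [53. 28.] 80.0 pca deg 3.7
```

```bash
python3 -m inch '{"gripper":[1,1,1,1,1,1,1],"dp":[[0,2,6],[15,0,0],[15,0,0],[12,0,0],[5,0,0],[0,0,0],[0,0,0]],"twist":[-0.015,0,0,0,0,0,0]}'
python3 -c "
from h import *
go([574.4,10.5,32.8],2.6)"
```

```text
t: 10.1
tool_pos: [574.9, 11.3, 32.4]
tcp_rot: [-0.494, 0.518, -0.483, -0.505]
ft_force: [0.3, -0.0, -0.8]
width: 24.5
t 10.1 pos [574.9  11.3  32.4] xax [ 0.024 -0.001 -1.   ] y yaw -177.35 j6 -0.33 w 24.5 F [ 0.3 -0.  -0.8]
dp [-0.4  0.5 -0.8] len 1
twist 0.001
```

```bash
python3 -m inch '{"gripper":[1,1],"dp":[[2,0.5,0],[0,0,0]],"twist":[0,0]}'
python3 -m inch '{"gripper":[0.62,0.5,0.5,0.5],"dp":[[0,0,0],[0,0,0],[0,0,0],[0,0,0]],"twist":[0,0,0,0]}'
python3 -m inch '{"gripper":[0.5,0.5,0.5,0.5,0.5],"dp":[[-15,0,0],[-30,0,0],[-45,0,0],[-20,0,0],[0,0,0]],"twist":[0,0,0,0,0]}'
python3 - <<'E'
from h import *
go([578,-94,37])
for cam in("scene","side","wrist"):
    p=get_image(cam);m=hsv(p,(5,150,100),(18,255,255));n,l,s,c=cv2.connectedComponentsWithStats(m.astype(np.uint8))
    for i in range(1,n):
        P=cloud(p,l==i)
        if s[i,4]>8 and len(P) and abs(P[:,0].mean()-575)<60:desc(cam+" ob",P)
    Q=cloud(p,hsv(p,(0,150,80),(5,255,255))|hsv(p,(174,150,80),(180,255,255)));desc("redtop",Q[(Q[:,2]>66)&(Q[:,2]<74)&(abs(Q[:,0]-578)<25)&(Q[:,1]<0)])
    if cam=="wrist":cv2.imwrite("pics/w2.png",p["image"])
E
```

```text
t: 10.35
tool_pos: [575.0, 11.3, 31.3]
tcp_rot: [-0.494, 0.518, -0.482, -0.505]
ft_force: [-0.7, -0.4, -0.8]
width: 23.9
t: 10.85
tool_pos: [575.6, 11.4, 32.2]
tcp_rot: [-0.495, 0.519, -0.482, -0.504]
ft_force: [0.2, -0.7, 0.1]
width: 43.0
t: 11.48
tool_pos: [572.9, 11.1, 149.9]
tcp_rot: [-0.495, 0.519, -0.481, -0.504]
ft_force: [0.5, -0.3, -0.7]
width: 43.0
t 11.47 pos [572.9  11.1 149.9] xax [ 0.03  -0.001 -1.   ] y yaw -177.33 j6 -0.33 w 43.0 F [ 0.5 -0.3 -0.7]
dp [ 113.1    3.2 -105. ] len 154
scene ob 38 med [582. -26.  56.] z5,95 [ 50. 156.] rect [585. -13.] [78. 24.] 61.1 pca deg -121.0
redtop 6 med [ 577. -104.   69.] z5,95 [67. 71.] rect [ 577. -105.] [4. 9.] 39.3 pca deg -50.4
side ob 18 med [566.  63.  58.] z5,95 [53. 62.] rect [567.  65.] [20.  9.] 18.6 pca deg -173.0
side ob 36 med [571. -27.  55.] z5,95 [48. 58.] rect [573. -27.] [16. 20.] 83.9 pca deg -17.3
redtop 46 med [579. -96.  68.] z5,95 [66. 70.] rect [579. -95.] [12. 29.] 2.2 pca deg -87.6
wrist ob 830 med [576. -29.  56.] z5,95 [49. 58.] rect [576. -29.] [26. 14.] 3.1 pca deg -176.8
wrist ob 391 med [572.  63.  58.] z5,95 [51. 61.] rect [572.  63.] [31.  8.] 2.6 pca deg -177.4
redtop 1383 med [579. -96.  69.] z5,95 [67. 70.] rect [579. -95.] [13. 29.] 3.1 pca deg 92.9
```

View pics/w2.png

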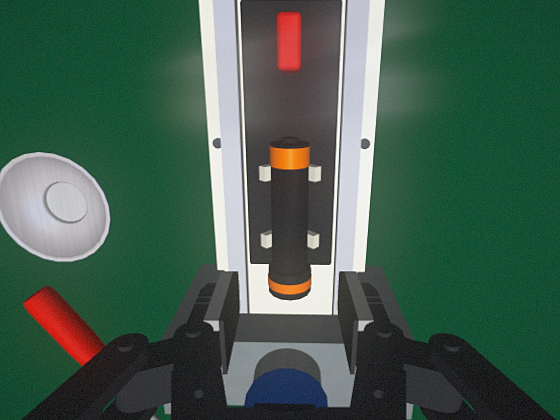

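Wrist picture: torch is seated in both V saddles, with tail band at (290,157) and head band at (290,285), central in the channel. The red handle is at (289,40). Next I grip the handle.

```bash
python3 -m inch '{"gripper":[0.5,0.5,0.5,0.5,0.5,0.5],"dp":[[0,1,-54],[0,1,-54],[0,0,0],[35,0,0],[35,0,0],[0,0,0]],"twist":[0,0,0,0,0,0]}'
python3 -c "
from h import *
go([579,-95.5,37],2.6)"
```

```text
t: 12.38
tool_pos: [572.3, -99.1, 66.6]
tcp_rot: [-0.49, 0.516, -0.486, -0.508]
ft_force: [0.4, -0.4, 0.3]
width: 42.6
t 12.38 pos [572.3 -99.1  66.6] xax [ 0.012 -0.003 -1.   ] y yaw -177.26 j6 -0.13 w 42.6 F [ 0.4 -0.4  0.3]
dp [29.6 -6.5  3.4] len 31
twist 0.002
```

```bash
python3 -m inch '{"gripper":[0.5,0.5,0.5,1,1,1,1,1],"dp":[[0,-6.5,3.5],[28,0,0],[0,0,0],[0,0,0],[0,0,0],[0,0,0],[0,0,0],[0,0,0]],"twist":[0,0,0,0,0,0,0,0]}'
python3 -c "
from h import *
go([574.9,-3,37],2.6)"
```

```text
t: 13.38
tool_pos: [581.9, -93.8, 45.9]
tcp_rot: [-0.491, 0.517, -0.484, -0.507]
ft_force: [-0.1, 0.4, -3.2]
width: 13.0
t 13.38 pos [581.9 -93.8  45.9] xax [ 0.016 -0.003 -1.   ] y yaw -177.16 j6 -0.14 w 13.0 F [-0.1  0.4 -3.2]
dp [ 8.5  2.6 91. ] len 91
twist 0.004
```

```bash
python3 -m inch '{"gripper":[0.6,0.6,0.6,0.6,0.6,1,1,1,1],"dp":[[0,0,0],[0,0,0],[5,2,0],[5,0,0],[0,0,0],[0,0,0],[0,0,0],[0,0,0],[0,0,0]],"twist":[0,0,0,0,0,0,0,0,0]}'
python3 -c "
from h import *
go([574.9,-3,37],2.6)"
```

```text
t: 14.5
tool_pos: [581.9, -94.0, 38.1]
tcp_rot: [-0.491, 0.519, -0.483, -0.506]
ft_force: [-0.5, -0.3, 1.0]
width: 13.2
t 14.5 pos [581.9 -94.   38.1] xax [ 0.021 -0.004 -1.   ] y yaw -177.1 j6 -0.14 w 13.2 F [-0.5 -0.3  1. ]
dp [ 0.6  2.4 91.2] len 91
twist 0.005
```

```bash
python3 -m inch '{"gripper":[1,1,1,1,1,1,1,1,1,1,1],"dp":[[0,0,4],[0,0,8],[0,0,8],[0,0,8],[0,0,8],[0,0,8],[0,0,8],[0,0,8],[0,0,8],[0,0,6],[0,0,0]],"twist":[0,0,0,0,0,0,0,0,0,0,0]}'
python3 -c "
from h import *
go([577.5,-3,38],2.6)"
```

```text
t: 15.88
tool_pos: [578.1, -15.5, 38.1]
tcp_rot: [-0.491, 0.52, -0.483, -0.505]
ft_force: [-0.7, -1.0, 0.8]
width: 12.7
t 15.88 pos [578.1 -15.5  38.1] xax [ 0.022 -0.006 -1.   ] y yaw -177.08 j6 -0.28 w 12.7 F [-0.7 -1.   0.8]
dp [-0.  -0.1 12.6] len 13
twist 0.006
```

```bash
python3 -m inch '{"gripper":[1,1,1,1,1],"dp":[[0,0,5],[0,0,5],[0,0,4],[0,0,4],[0,0,4]],"twist":[0,0,0,0,0]}'
python3 -m inch '{"gripper":[1,1,1,1],"dp":[[0,0,5],[0,0,5],[0,0,0],[0,0,0]],"twist":[0,0,0,0]}'
python3 - <<'E'
from h import *
go([577.5,-3,38],2.6)
for cam in("side","wrist"):
    p=get_image(cam)
    P=cloud(p,hsv(p,(20,150,100),(32,255,255)));P=P[(abs(P[:,0]-580)<45)&(P[:,1]<-100)&(P[:,2]>2)];desc(cam+" ystop",P)
    if len(P)>5:print(np.round(np.percentile(P[:,1],[2,98]),1))
    P=cloud(p,hsv(p,(0,0,0),(180,255,80)));P=P[(abs(P[:,0]-580)<20)&(P[:,1]<0)&(P[:,1]>-120)&(P[:,2]>18)&(P[:,2]<27)]
    if len(P)>5:print("carrier rear y",np.round(np.percentile(P[:,1],[1,5]),1))
cv2.imwrite("pics/w3.png",p["image"])
E
```

```text
t: 16.5
tool_pos: [576.4, -0.7, 39.9]
tcp_rot: [-0.488, 0.521, -0.488, -0.502]
ft_force: [1.2, -20.1, 4.8]
width: 13.2
t: 17.0
tool_pos: [575.8, -0.7, 42.1]
tcp_rot: [-0.485, 0.523, -0.494, -0.497]
ft_force: [1.1, -3.1, 1.2]
width: 13.3
t 17.0 pos [575.8  -0.7  42.1] xax [ 0.019 -0.035 -0.999] y yaw -177.62 j6 -0.34 w 13.3 F [ 1.1 -3.1  1.2]
dp [ 4.2 -1.5 -2.2] len 5
twist -0.004
side ystop 112 med [ 584. -169.   21.] z5,95 [18. 23.] rect [ 583. -169.] [65. 13.] 3.8 pca deg -177.2
[-175.3 -162.2]
carrier rear y [-32.5 -31.1]
wrist ystop few
carrier rear y [-33.3 -32.6]
```

View pics/w3.png

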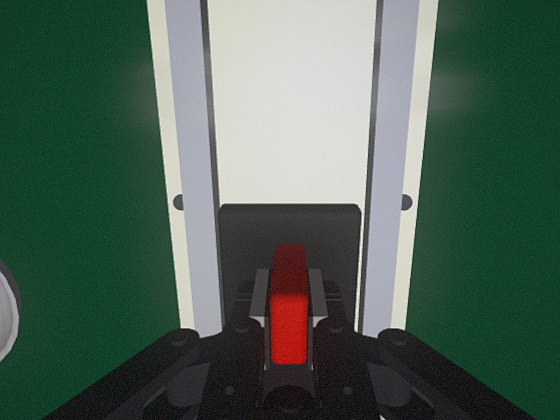

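Wrist picture: the handle (290,300) is between the pads and the carrier is square between the rails. The rear edge at y≈-33 and the 20 N stop agree with the far stop (expected centre y≈62). I let go.

```bash
python3 -m inch '{"gripper":[0.6,0.6,0.6,0.6,0.6,0.6,0.6,0.6],"dp":[[0,0,0],[0,0,0],[-20,0,0],[-40,0,0],[-50,0,0],[-50,0,0],[-30,0,0],[0,0,0]],"twist":[0,0,0,0,0,0,0,0]}'
python3 - <<'E'
from h import *
go([440,0,230],2.6)
for cam in("side","wrist","scene"):
    p=get_image(cam)
    P=cloud(p,hsv(p,(0,0,0),(180,255,80)));P=P[(abs(P[:,0]-580)<20)&(P[:,1]<0)&(P[:,1]>-120)&(P[:,2]>18)&(P[:,2]<27)]
    if len(P)>5:print(cam,"carrier rear y",np.round(np.percentile(P[:,1],[1,5]),1))
    m=hsv(p,(5,150,100),(18,255,255));P=cloud(p,m);desc("ob",P[(abs(P[:,0]-573)<30)&(abs(P[:,1]-30)<80)])
    Q=cloud(p,hsv(p,(0,150,80),(5,255,255))|hsv(p,(174,150,80),(180,255,255)));desc("redtop",Q[(Q[:,2]>66)&(Q[:,2]<74)&(abs(Q[:,0]-578)<25)&(abs(Q[:,1])<40)])
    if cam!="wrist":
        for o in outline_of(p,"pedal_pad")[:1]:
            M=o["mask"]&hsv(p,(0,0,0),(180,90,90))
            P=cloud(p,o["mask"]);P=P[(P[:,2]>50)];desc("pad",P[(abs(P[:,0]-500)<110)]);desc("padblack",cloud(p,M))
E
```

```text
t: 18.1
tool_pos: [571.7, 10.0, 236.3]
tcp_rot: [-0.485, 0.523, -0.492, -0.499]
ft_force: [-0.4, 0.4, -0.5]
width: 33.8
t 18.1 pos [571.7  10.  236.3] xax [ 0.017 -0.031 -0.999] y yaw -177.36 j6 -0.34 w 33.8 F [-0.4  0.4 -0.5]
dp [  4.4 132.1  -3.8] len 132
twist 0.001
side carrier rear y [-32.6 -30.4]
ob 34 med [570.  64.  56.] z5,95 [51. 58.] rect [571.  65.] [16. 20.] 84.1 pca deg 4.8
redtop 35 med [576.  -3.  68.] z5,95 [67. 70.] rect [576.  -2.] [11. 28.] 0.4 pca deg -90.7
pad 410 med [499. 356.  62.] z5,95 [51. 71.] rect [506. 359.] [115.  78.] 6.3 pca deg 7.4
padblack 128 med [488. 361.  65.] z5,95 [58. 71.] rect [492. 362.] [72. 63.] 3.5 pca deg 2.7
wrist carrier rear y [-33.3 -32.4]
ob 363 med [574.  63.  56.] z5,95 [50. 58.] rect [574.  64.] [25. 14.] 3.4 pca deg -176.7
redtop 526 med [577.  -4.  69.] z5,95 [67. 70.] rect [577.  -3.] [13. 29.] 2.8 pca deg 92.2
ob few
redtop 43 med [577.   0.  70.] z5,95 [66. 72.] rect [577.  -1.] [13. 27.] 3.5 pca deg 94.1
```

```bash
python3 -m inch '{"gripper":[1,1,1,1,1,1,1,1,1,1,1,1],"dp":[[0,44,0],[0,44,0],[0,44,0],[0,-8,50],[0,-8,50],[0,-8,50],[0,-8,50],[0,-8,50],[0,-8,50],[0,-8,50],[0,-8,50],[0,0,0]],"twist":[0,0,0,0,0,0,0,0,0,0,0,0]}'
python3 - <<'E'
from h import *
go([480,362,120])
p=get_image("wrist");cv2.imwrite("pics/w4.png",p["image"])
P=cloud(p,hsv(p,(20,120,100),(32,255,255)));P=P[(P[:,1]>270)&(P[:,1]<460)&(P[:,2]<85)];desc("yellow",P)
for x in range(430,590,15):
    Q=cloud(p,np.ones((420,560),bool));Q=Q[(abs(Q[:,0]-x)<4)&(abs(Q[:,1]-362)<25)&(Q[:,2]<90)];
    if len(Q):print(x,np.round(np.percentile(Q[:,2],[10,50,90])))
E
```

```text
t: 19.85
tool_pos: [477.6, 415.0, 199.7]
tcp_rot: [-0.476, 0.52, -0.502, -0.501]
ft_force: [-1.2, 0.1, -0.4]
width: 0.3
t 19.85 pos [477.6 415.  199.7] xax [-0.006 -0.045 -0.999] y yaw -177.52 j6 -1.0 w 0.3 F [-1.2  0.1 -0.4]
dp [ 82.   -0.7 -49.4] len 96
yellow 6962 med [544. 362.  53.] z5,95 [39. 69.] rect [521. 370.] [161. 107.] 4.2 pca deg -173.6
430 [-2. -1. -0.]
445 [62. 69. 70.]
460 [69. 70. 71.]
475 [67. 68. 69.]
490 [64. 65. 66.]
505 [61. 63. 64.]
520 [59. 60. 61.]
535 [52. 54. 57.]
550 [50. 51. 52.]
565 [48. 49. 50.]
580 [6. 7. 8.]
```

View pics/w4.png

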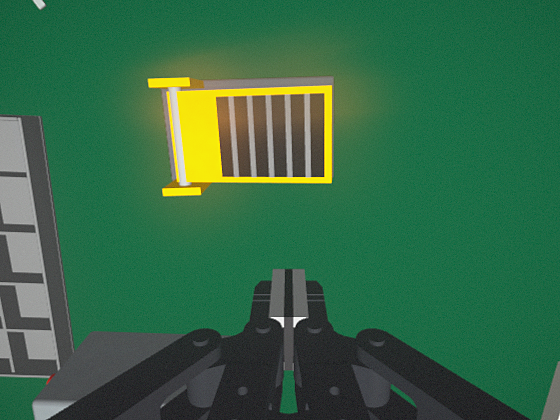

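Wrist picture: pedal at (245,130), hinge at left (175,135), pad at (275,137) high on the right. The depth profile gives 68 mm height at x≈475, i.e. 90 mm from the hinge, matching the description.

```bash
python3 -m inch '{"gripper":[1,1,1,1,1,1],"dp":[[0,2,-26],[0,2,-26],[0,0,0],[40,0,0],[40,0,0],[25,0,0]],"twist":[0,0,0,0,0,0]}'
python3 -c "
from h import *
go([475,361,75])"
```

```text
t: 20.65
tool_pos: [476.4, 353.0, 97.5]
tcp_rot: [-0.479, 0.52, -0.501, -0.5]
ft_force: [0.6, -0.5, 0.2]
width: -0.1
t 20.65 pos [476.4 353.   97.5] xax [-0.002 -0.042 -0.999] y yaw -177.71 j6 -0.95 w -0.1 F [ 0.6 -0.5  0.2]
dp [22.1  1.   9. ] len 24
```

```bash
python3 -m inch '{"gripper":[1,1,1],"dp":[[0,1,9],[20,0,0],[0,0,0]],"twist":[0,0,0]}'
python3 -m inch '{"gripper":[1,1,1,1,1],"dp":[[8,0,0],[8,0,0],[8,0,0],[6,0,0],[6,0,0]],"twist":[0,0,0,0,0]}'
```

```text
t: 21.02
tool_pos: [474.5, 361.2, 75.6]
tcp_rot: [-0.478, 0.519, -0.502, -0.5]
ft_force: [0.2, 0.4, 0.2]
width: -0.3
t: 21.65
tool_pos: [476.0, 362.0, 46.1]
tcp_rot: [-0.481, 0.52, -0.498, -0.5]
ft_force: [-6.6, -2.3, 9.7]
width: 0.0
```

```bash
python3 -m inch '{"gripper":[1,1,1],"dp":[[6,0,0],[5,0,0],[5,0,0]],"twist":[0,0,0]}'
python3 -m inch '{"gripper":[1,1],"dp":[[5,0,0],[5,0,0]],"twist":[0,0]}'
```

```text
t: 22.02
tool_pos: [476.4, 362.0, 41.3]
tcp_rot: [-0.482, 0.522, -0.496, -0.5]
ft_force: [-18.2, -6.8, 27.7]
width: 0.1
t: 22.28
tool_pos: [476.4, 362.0, 41.3]
tcp_rot: [-0.482, 0.523, -0.494, -0.5]
ft_force: [-15.0, -6.1, 25.4]
width: -0.1
```

Firm stop at z = 41.3, as described. I hold it there for over a second, then rise slowly.

```bash
python3 -m inch '{"gripper":[1,1,1,1,1,1,1,1,1],"dp":[[4,0,0],[4,0,0],[4,0,0],[4,0,0],[4,0,0],[4,0,0],[4,0,0],[4,0,0],[4,0,0]],"twist":[0,0,0,0,0,0,0,0,0]}'
python3 - <<'E'
from h import *
go([475,361,75])
p=get_image("side");P=cloud(p,hsv(p,(20,120,80),(32,255,255)));P=P[(abs(P[:,1]-362)<70)&(P[:,0]<470)&(P[:,0]>400)];desc("pedal low edge",P)
E
python3 -m inch '{"gripper":[1,1,1,1,1,1,1,1,1],"dp":[[-8,0,0],[-10,0,0],[-10,0,0],[-15,0,0],[-30,0,0],[-50,0,0],[-50,0,0],[-30,0,0],[0,0,0]],"twist":[0,0,0,0,0,0,0,0,0]}'
python3 - <<'E'
from h import *
go([440,300,240],2.6)
p=get_image("wrist")
Q=cloud(p,np.ones((420,560),bool))
for x in (460,475,505):
    R=Q[(abs(Q[:,0]-x)<4)&(abs(Q[:,1]-362)<25)&(Q[:,2]<90)]
    if len(R):print(x,np.round(np.median(R[:,2])))
p=get_image("side");P=cloud(p,hsv(p,(20,120,80),(32,255,255)));P=P[(abs(P[:,1]-362)<70)&(P[:,0]<470)&(P[:,0]>400)];desc("pedal edge up",P)
Q=cloud(p,hsv(p,(0,150,80),(5,255,255))|hsv(p,(174,150,80),(180,255,255)));desc("redtop",Q[(Q[:,2]>66)&(Q[:,2]<74)&(abs(Q[:,0]-578)<25)&(abs(Q[:,1])<40)])
E
```

```text
t: 23.4
tool_pos: [476.3, 362.0, 41.4]
tcp_rot: [-0.484, 0.527, -0.489, -0.499]
ft_force: [-13.5, -5.8, 20.9]
width: -0.1
t 23.4 pos [476.3 362.   41.4] xax [ 0.023 -0.031 -0.999] y yaw -176.92 j6 -0.96 w -0.1 F [-13.5  -5.8  20.9]
dp [-33.5   0.6  -2. ] len 34
pedal low edge 54 med [451. 343.  34.] z5,95 [18. 37.] rect [450. 369.] [20. 95.] 13.6 pca deg -79.1
t: 24.58
tool_pos: [470.6, 367.9, 254.6]
tcp_rot: [-0.484, 0.527, -0.488, -0.5]
ft_force: [-0.2, 0.0, -0.5]
width: -0.1
t 24.57 pos [470.6 367.9 254.6] xax [ 0.024 -0.031 -0.999] y yaw -176.88 j6 -0.96 w -0.1 F [-0.2  0.  -0.5]
dp [ 16.   34.6 -65.7] len 76
twist 0.009
460 70.0
475 68.0
505 63.0
pedal edge up 53 med [452. 345.  68.] z5,95 [62. 71.] rect [451. 361.] [19. 75.] 16.4 pca deg -79.3
redtop 39 med [576.  -3.  68.] z5,95 [67. 70.] rect [576.  -2.] [11. 31.] 2.9 pca deg -90.2
```

```bash
python3 -m inch '{"gripper":[0.6,0.6,0.6,0.6,0.6,0.6,0.6,0.6,0.6,0.6,0.6,0.6],"dp":[[0,18,-48],[0,18,-48],[0,10,-48],[0,3,-48],[0,0,-48],[0,0,-48],[0,0,-48],[0,-10,-48],[0,-42,0],[0,-42,0],[0,-42,0],[0,0,0]],"twist":[0.009,0,0,0,0,0,0,0,0,0,0,0]}'
python3 -c "
from h import *
go([577,-3,38],2.6)"
```

```text
t: 26.18
tool_pos: [570.1, -25.3, 243.1]
tcp_rot: [-0.472, 0.521, -0.503, -0.502]
ft_force: [-0.5, -0.5, -0.4]
width: 34.2
t 26.18 pos [570.1 -25.3 243.1] xax [-0.011 -0.05  -0.999] y yaw -177.31 j6 -0.29 w 34.2 F [-0.5 -0.5 -0.4]
dp [203.6 -10.7  32.1] len 206
twist 0.002
```

```bash
python3 -m inch '{"gripper":[0.6,0.6,0.6,0.6,0.6,0.6],"dp":[[0,-5,16],[0,-5,16],[50,0,0],[50,0,0],[40,0,0],[0,0,0]],"twist":[0,0,0,0,0,0]}'
python3 - <<'E'
from h import *
go([577,-3,38],2.6)
p=get_image("wrist")
Q=cloud(p,hsv(p,(0,150,80),(5,255,255))|hsv(p,(174,150,80),(180,255,255)));desc("redtop",Q[(Q[:,2]>64)&(Q[:,2]<74)&(abs(Q[:,0]-578)<25)&(abs(Q[:,1])<40)])
E
```

```text
t: 26.92
tool_pos: [575.0, 6.2, 97.8]
tcp_rot: [-0.472, 0.522, -0.502, -0.503]
ft_force: [0.2, -0.3, 0.6]
width: 34.2
t 26.93 pos [575.    6.2  97.8] xax [-0.01  -0.048 -0.999] y yaw -177.07 j6 -0.34 w 34.2 F [ 0.2 -0.3  0.6]
dp [60.2 -2.3 -6.5] len 61
twist 0.006
redtop 1434 med [577.  -5.  68.] z5,95 [67. 70.] rect [577.  -3.] [13. 29.] 3.3 pca deg 93.3
```

```bash
python3 -m inch '{"gripper":[0.6,0.6,0.6,0.6,0.6],"dp":[[0,-2,-7],[25,0,0],[25,0,0],[12,0,0],[0,0,0]],"twist":[0,0,0,0,0]}'
python3 -c "
from h import *
go([577,-3,38],2.6)"
```

```text
t: 27.6
tool_pos: [585.9, -2.6, 50.7]
tcp_rot: [-0.478, 0.527, -0.495, -0.499]
ft_force: [0.5, -0.1, 0.4]
width: 34.1
t 27.6 pos [585.9  -2.6  50.7] xax [ 0.013 -0.045 -0.999] y yaw -176.95 j6 -0.33 w 34.1 F [ 0.5 -0.1  0.4]
dp [12.6  9.   0.7] len 15
twist 0.008
```

```bash
python3 - <<'E'
from h import *
p=get_image("side")
Q=cloud(p,hsv(p,(0,150,80),(5,255,255))|hsv(p,(174,150,80),(180,255,255)));desc("redtop",Q[(Q[:,2]>60)&(Q[:,2]<80)&(abs(Q[:,0]-578)<25)&(abs(Q[:,1])<40)])
p=get_image("wrist");cv2.imwrite("pics/w5.png",p["image"])
Q=cloud(p,hsv(p,(0,150,80),(5,255,255))|hsv(p,(174,150,80),(180,255,255)));desc("redtop",Q[(Q[:,2]>60)&(Q[:,2]<80)&(abs(Q[:,0]-578)<25)&(abs(Q[:,1])<40)])
print(observe()["joints"])
E
```

```text
redtop 34 med [577.  -9.  68.] z5,95 [63. 70.] rect [579.  -3.] [29. 10.] 75.6 pca deg -97.9
redtop 2488 med [577.  -6.  68.] z5,95 [64. 70.] rect [577.  -3.] [14. 30.] 2.5 pca deg 92.3
[ 0.36666706  0.0453972  -0.25752478  0.04911462 -1.27026801 -0.32807308]
```

View pics/w5.png

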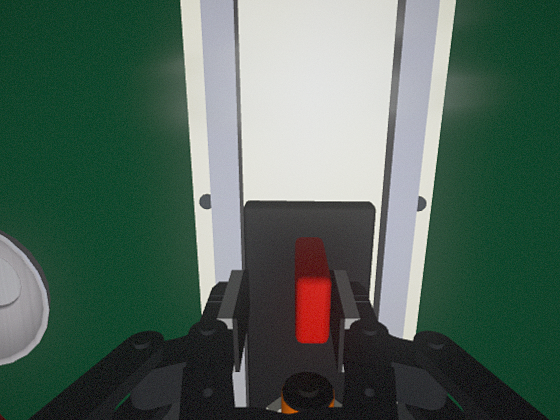

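Wrist picture: handle (312,290) stands between the pads but close to the right one, and the carrier has not moved. I shift +9 in tool y, then go down.

```bash
python3 -m inch '{"gripper":[0.6,0.6,0.6,0.6],"dp":[[0,8.5,0],[0,0,0],[8,0,0],[0,0,0]],"twist":[0,0,0,0]}'
python3 -c "
from h import *
go([577,-3,38],2.6)"
```

```text
t: 28.2
tool_pos: [578.4, -3.0, 45.3]
tcp_rot: [-0.48, 0.528, -0.493, -0.498]
ft_force: [0.7, -0.4, -0.8]
width: 34.3
t 28.2 pos [578.4  -3.   45.3] xax [ 0.018 -0.044 -0.999] y yaw -176.92 j6 -0.33 w 34.3 F [ 0.7 -0.4 -0.8]
dp [7.3 1.5 0.4] len 7
twist 0.008
```

```bash
python3 -m inch '{"gripper":[0.6,0.6,1,1,1,1],"dp":[[7,1.5,0],[0,0,0],[0,0,0],[0,0,0],[0,0,0],[0,0,0]],"twist":[0.008,0,0,0,0,0]}'
python3 -c "
from h import *
go([583,-132,40],2.6)"
```

```text
t: 28.95
tool_pos: [576.9, -3.5, 37.7]
tcp_rot: [-0.481, 0.526, -0.495, -0.496]
ft_force: [-0.8, 0.6, 0.1]
width: 13.1
t 28.95 pos [576.9  -3.5  37.7] xax [ 0.017 -0.044 -0.999] y yaw -177.39 j6 -0.34 w 13.1 F [-0.8  0.6  0.1]
dp [   3.5   -0.3 -128.7] len 129
twist 0.0
```

```bash
python3 -m inch '{"gripper":[1,1,1,1,1,1,1,1,1,1,1,1,1],"dp":[[0,0,-4],[0.4,0,-8],[0.4,0,-8],[0.4,0,-8],[0.4,0,-8],[0.4,0,-8],[0.4,0,-8],[0.4,0,-8],[0.4,0,-8],[0.4,0,-8],[0.4,0,-8],[0.3,0,-6],[0,0,0]],"twist":[0,0,0,0,0,0,0,0,0,0,0,0,0]}'
python3 -c "
from h import *
go([583,-132,37.7],2.6)"
```

```text
t: 30.58
tool_pos: [581.8, -99.2, 37.8]
tcp_rot: [-0.482, 0.526, -0.495, -0.496]
ft_force: [0.8, 1.8, 1.4]
width: 13.2
t 30.57 pos [581.8 -99.2  37.8] xax [ 0.019 -0.042 -0.999] y yaw -177.43 j6 -0.17 w 13.2 F [0.8 1.8 1.4]
dp [  1.5   0.2 -32.7] len 33
twist -0.0
```

```bash
python3 -m inch '{"gripper":[1,1,1,1,1,1,1,1],"dp":[[0.4,0,-8],[0.3,0,-6],[0.3,0,-5],[0.2,0,-5],[0,0,-4],[0,0,-4],[0,0,-4],[0,0,-4]],"twist":[0,0,0,0,0,0,0,0]}'
python3 -c "
from h import *
go([583,-132,37.7],2.6)"
```

```text
t: 31.58
tool_pos: [583.2, -132.6, 38.1]
tcp_rot: [-0.485, 0.523, -0.491, -0.5]
ft_force: [-6.8, 22.1, 8.2]
width: 13.2
t 31.57 pos [ 583.2 -132.6   38.1] xax [ 0.018 -0.029 -0.999] y yaw -177.26 j6 -0.09 w 13.2 F [-6.8 22.1  8.2]
dp [0.4 0.2 0.6] len 1
twist 0.002
```

Met the yellow stop (22 N, travel 129 mm). I relax, let go, rise clear and check.

```bash
python3 -m inch '{"gripper":[1,0.6,0.6,0.6,0.6,0.6,0.6,0.6,0.6],"dp":[[0,0,0],[0,0,0],[0,0,0],[0,0,0],[-20,0,0],[-40,0,0],[-50,0,0],[-30,0,0],[0,0,0]],"twist":[0,0,0,0,0,0,0,0,0]}'
python3 - <<'E'
from h import *
go([583,-132,38],2.6)
for cam in("side","wrist"):
    p=get_image(cam);Q=cloud(p,hsv(p,(0,150,80),(5,255,255))|hsv(p,(174,150,80),(180,255,255)));desc(cam+" redtop",Q[(Q[:,2]>64)&(Q[:,2]<76)&(abs(Q[:,0]-580)<25)&(Q[:,1]<-60)])
    m=hsv(p,(5,150,100),(18,255,255));n,l,s,c=cv2.connectedComponentsWithStats(m.astype(np.uint8))
    for i in range(1,n):
        P=cloud(p,l==i)
        if s[i,4]>8 and len(P) and abs(P[:,0].mean()-575)<40 and abs(P[:,1].mean())<120:desc("ob",P)
    if cam=="side":
        P=cloud(p,hsv(p,(20,120,80),(32,255,255)));P=P[(abs(P[:,1]-362)<70)&(P[:,0]<470)&(P[:,0]>400)];desc("pedal edge",P)
        cv2.imwrite("pics/side3.png",p["image"])
E
```

```text
t: 32.7
tool_pos: [580.3, -131.2, 188.6]
tcp_rot: [-0.485, 0.525, -0.491, -0.498]
ft_force: [-0.8, -0.1, -0.6]
width: 34.3
t 32.7 pos [ 580.3 -131.2  188.6] xax [ 0.021 -0.033 -0.999] y yaw -177.33 j6 -0.09 w 34.3 F [-0.8 -0.1 -0.6]
dp [150.6   0.3   4.1] len 151
twist 0.001
side redtop 60 med [ 582. -132.   68.] z5,95 [65. 70.] rect [ 582. -130.] [13. 30.] 4.5 pca deg -86.6
ob 16 med [570.  27.  59.] z5,95 [54. 62.] rect [572.  28.] [ 9. 20.] 88.3 pca deg 6.3
ob 38 med [575. -63.  55.] z5,95 [50. 58.] rect [577. -64.] [15. 20.] 89.2 pca deg -163.7
pedal edge 52 med [452. 346.  68.] z5,95 [62. 71.] rect [457. 360.] [20. 77.] 4.1 pca deg -79.7
wrist redtop 668 med [ 584. -132.   68.] z5,95 [67. 70.] rect [ 584. -131.] [13. 29.] 3.0 pca deg 92.5
ob 446 med [580. -65.  56.] z5,95 [49. 58.] rect [580. -65.] [25. 15.] 3.4 pca deg -176.1
ob 231 med [575.  27.  58.] z5,95 [52. 61.] rect [576.  27.] [29.  9.] 4.8 pca deg -176.2
```

View pics/side3.png

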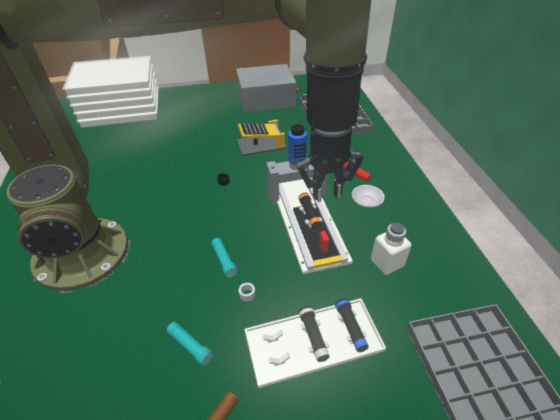

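Side picture: the carrier is at the yellow stop (327,261), with the torch in its cradle (309,212). The pedal is up (262,135), the other things are in place and the gripper is well clear. I hand in.

```bash
python3 -c "
from plant import *
print(sign_off())"
```

```text
the job is handed in; nothing more can be done
None
```

I laid the orange-banded torch in the carrier's cradle and let go, then slid the carrier in under the marking head until it met the far stop. I held the pedal down at its stop for over a second, let it come up, and slid the carrier back to the yellow stop and let go. The job was handed in at about 33 s; sign-off gave no verdict.

**Last checks:**
- **Far stop:** the carrier met it at about 20 N, and its rear edge was where the far stop should put it.
- **Pedal:** held at 41.4 mm (41 expected) and back up at 68 mm afterwards.
- **Yellow stop:** the carrier met it at 22 N after the full 129 mm of travel. The handle is within about 1 mm of where it should be.
- **Torch:** it kept its position relative to the handle within measurement error, about 2 mm lengthways off the cradle point, and lies in line with the carrier.
- **Other things:** the other torches and bench items look unmoved in the last side picture. I judged this by eye and did not measure it.

**What disagreed:**
- On both reaches for the handle the tool stopped 8–13 mm high, and on the second it was also 9 mm to one side. I corrected both before sliding.
- The tool drifted up to about 0.05 rad off vertical during the work, with no visible effect on the carrier.

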